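# Take the worn blue roller out of its quick-release bracket

## Robot

A 7-joint arm with a two-finger parallel gripper is mounted at the origin on a cart in front of the work surface, level with it; the furniture and walls round the work are solid. World frame = base frame: x ahead of the robot, y to its left, z up, the work surface at z = 0. Lengths are in m, angles in rad, forces in N, time in s.
With the tool pointing down it reaches from about 0.35 to 0.9 m from the base axis. Payload 8.1 kg.
Tool frame: the origin (TCP) lies at the very end of the fingers, on their centre line; the grasp point (between the pads) lies 19 mm behind it (arm.grasp_offset is the distance from the TCP to the grasp point, in m); z points along the fingers, y is the direction in which the jaws open and shut (so a half turn about z gives the same grasp; the last joint's range is limited). The gripper opens to 92 mm and grips with 3 to 60 N. Pads are 19 mm wide; open, the fingers measure 130 mm over their backs; the gripper's body (75 mm by 190 mm) begins 47 mm behind the grasp point.
Start: joints at [1.192, 0.434, 0.025, 1.573, -0.012, 1.134, -0.075], TCP at [0.17, -0.601, 0.227] pointing down, gripper open.
Joint ranges: [-2.62, 2.62], [-0.44, 2.09], [-1.27, 1.32], [0.08, 2.57], [-1.32, 4.46], [0.12, 2], [-2.74, 2.74]. Speed limits (rad/s): [2.22, 2.22, 3.01, 3.01, 3.14, 3.14, 3.14].

## Interface

Orientations are given as a rotation vector (axis times angle).
In Python, from cell import arm, eyes, workorder gives the robot as it stands.
- The arm moves only by the shell command python3 -m inch 'ROWS' [FORCE]. ROWS is JSON, a list that holds one entry, the list of rows, each a list of 5 numbers: the closure, from 0 (fully open) to 1 (shut), then the shift along the tool's x, y, z in mm, then the turn about the tool's z in degrees. A call has 1 to 12 rows; each row shifts and turns the pose as measured when the row begins, along the tool's axes as they then stand; what a row does not reach is not made up. A row lasts 1/10 s, in which the tool goes at most 50 mm and 8.59 degrees, less where a joint would pass 70% of its speed; a pose out of reach is approached as far as the arm can. A call with a gripper value outside its range is refused whole. The fingers move at their own pace and stop on an object; FORCE is the grip in N (left out, the last holds). Time passes only in rows, so rows that do not move let the fingers close. It gives the time, the measured TCP pose, the force and the opening at its end, in the units of the state.
- arm.observe(): the state, without advancing time (a new reading comes with each control period).
- eyes.get_image(name): name is "side" or "top"; returns a dict with "frame" (400x640x3 uint8, blue, green, red), "intrinsics" (3x3 intrinsics, pixels), "rvec" (rotation vector, rad) and "tvec" (3), from world to camera coordinates, as OpenCV has them. Camera axes: x right, y down, z forward; pixel columns grow to the right and rows downward; lengths in m; the calibration is good to about 2 mm. A picture is of the moment at which its call begins. There is no depth.
- workorder.sign_off(): hands the job in, once; it reports no verdict.
The state is a dict: "clock": time; "joints": joint angles; "dq": joint speeds; "joint_efforts": joint torques, N m; "position": TCP position; "ee_rot": TCP orientation; "force": force on the tool from outside, world axes, zero at the start; "ft_torque": the same for the moment, N m; "width": opening from 0.0 (shut) to 1.0 (fully open).
Only numpy, scipy, OpenCV 4.12 (cv2) and the standard library are available. Lean on these libraries where they do the work, as an engineer would, in place of code of your own. Each camera call takes 0.05 s, during which the arm holds its last target.

## Task

The blue roller of the pipe rest is worn and has to come out. Flip the cam lever of its bracket fully back to open it, then take the blue roller down and out through the open front ends of its slots and lower it gently into the wooden cradle, so that both axle ends rest in the V notches; leave the lever open.

Things in the scene. Friction and masses are not known exactly. Their poses are not given: they have to be found in the camera images.
- blue_bracket: Fixed grey bracket with the blue roller (its twin has an orange one). Origin: underside centre; x to the back, y left along the axle, z up. Cheeks at |y| 38-46 mm, x -43 to 32, 121 high, clear space between; slots open to the front (-x). Seated axle centre: x 0, z 75, behind a 4 mm nib. Its way out: up to z 90, level to x -15, down 35 deg to x -60, z 59, then free; play 7 mm or more either side.
- blue_lever (a joint): Cam lever (rad) outside the blue bracket's left cheek, black grip 14 mm thick; lever plane y 54 mm, hinge along y at x 20, z 99 (bracket frame). Straight handle to 70 mm from the hinge. 0 closed: handle 45 deg up and forward, hook in front of the axle; grows as the handle is pushed up and over to the back, upright 0.79, open over 1.2, stop 1.75. Starts 0-0.15; stays put by friction, 0.1 N m.
- blue_roller: Loose blue roller, 40 mm diameter, 48 mm long, on a steel axle 12 mm thick and 124 mm long; about 0.25 kg. Origin: its centre; y along the axle. It starts with the axle in the pockets of the blue bracket's slots, within 4 mm of the middle, and stays there by its weight when the lever is open. Grip it from above across its diameter, between the cheeks.
- cradle: Fixed plywood cradle, base 64 x 110 x 8 mm. Origin: underside centre; y from notch to notch, z up. Uprights 10 mm thick at y -43 and +43 mm, 56 wide in x, top at z 56, each with a 90 degree V notch 38 mm wide at the mouth; clear space between. A roller at rest in it has its axle along the cradle's y (either way round) and its centre at x 0, y 0, z 45 mm.

How it is judged:
By the outcome, as a careful person would: the job done as asked, in the order asked, and still so for the second after the job is handed in, with the robot touching nothing.
It also fails if it takes over 54 s, if anything falls off the work surface, if the arm or the gripper's body presses on something with over 40 N, if the wrist force passes 120 N, or if a joint passes its speed limit or range.

## Working session

There is one attempt and no reset: what is moved stays moved. The work goes in short steps, Python scripts to look and compute and a shell command to move; the robot and the scene stay as the last step left them, time stands still between calls to the robot, and variables do not carry over. Pictures are saved under pics/ and viewed, and the job is handed in when it is done.

```bash
mkdir -p pics; ls
cat > h.py <<'E'
import numpy as np, cv2
from cell import arm, eyes, workorder
def cam(n):
    d=eyes.get_image(n); R=cv2.Rodrigues(np.array(d['rvec'],float))[0]; return d['frame'],np.array(d['intrinsics']),R,np.array(d['tvec'],float).ravel()
E
python3 - <<'E'
from h import *
s=arm.observe(); print({k:np.round(v,3).tolist() for k,v in s.items()}, arm.grasp_offset)
for n in('side','top'):
    f,K,R,t=cam(n); cv2.imwrite(f'pics/{n}0.png',f); print(n,K.tolist(),(-R.T@t).round(3),R.round(3).tolist())
    np.savez(f'{n}0.npz',f=f,K=K,R=R,t=t)
E
```

```text
pics
{'clock': 0.0, 'joints': [1.192, 0.435, 0.025, 1.574, -0.012, 1.134, -0.075], 'dq': [-0.002, 0.0, -0.002, 0.001, 0.001, 0.001, -0.003], 'joint_efforts': [-0.0, -66.785, 0.986, -31.446, -0.06, 0.043, 0.0], 'position': [0.17, -0.601, 0.226], 'ee_rot': [-3.11, -0.431, 0.001], 'force': [0.191, -0.561, 0.162], 'ft_torque': [-0.039, -0.024, -0.021], 'width': 0.998} 0.0188
side [[443.0771680982344, 0.0, 329.91116235798506], [0.0, 443.0771680982344, 199.02791476590485], [0.0, 0.0, 1.0]] [0.244 0.8   0.623] [[-0.935, -0.355, -0.006], [-0.187, 0.507, -0.841], [0.302, -0.786, -0.54]]
top [[416.90402039636155, 0.0, 318.03774032425383], [0.0, 416.90402039636155, 193.18227481806443], [0.0, 0.0, 1.0]] [0.414 0.013 1.087] [[0.027, -0.999, 0.018], [-0.991, -0.03, -0.131], [0.131, -0.014, -0.991]]
```

View pics/side0.png

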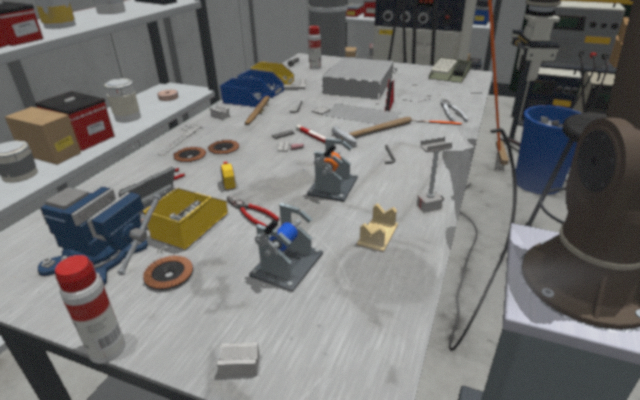

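View pics/top0.png

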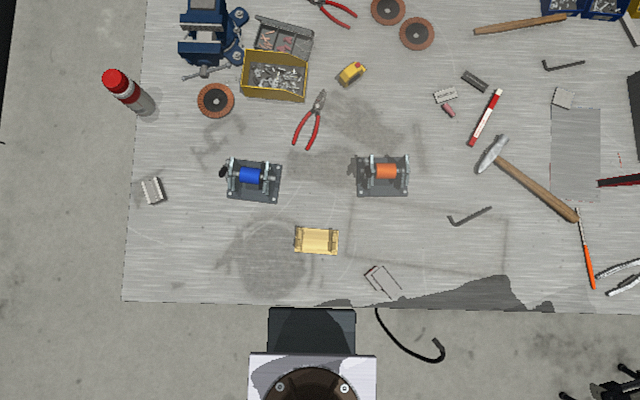

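Run:
```python
from h import *
a=np.load('side0.npz')['f'][190:300,230:420]; b=np.load('top0.npz')['f'][140:270,200:360]
cv2.imwrite('pics/side0c.png',cv2.resize(a,None,fx=4.2,fy=4.2,interpolation=cv2.INTER_CUBIC))
cv2.imwrite('pics/top0c.png',cv2.resize(b,None,fx=4.5,fy=4.5,interpolation=cv2.INTER_CUBIC))
```

```text
(no output)
```

View pics/side0c.png

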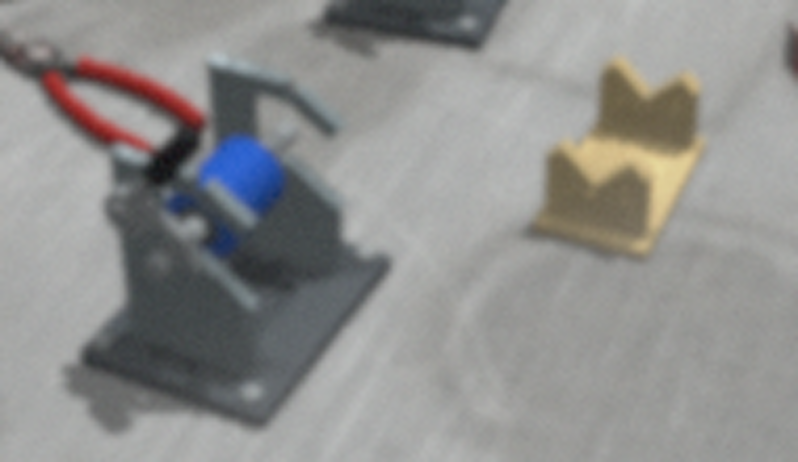

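View pics/top0c.png

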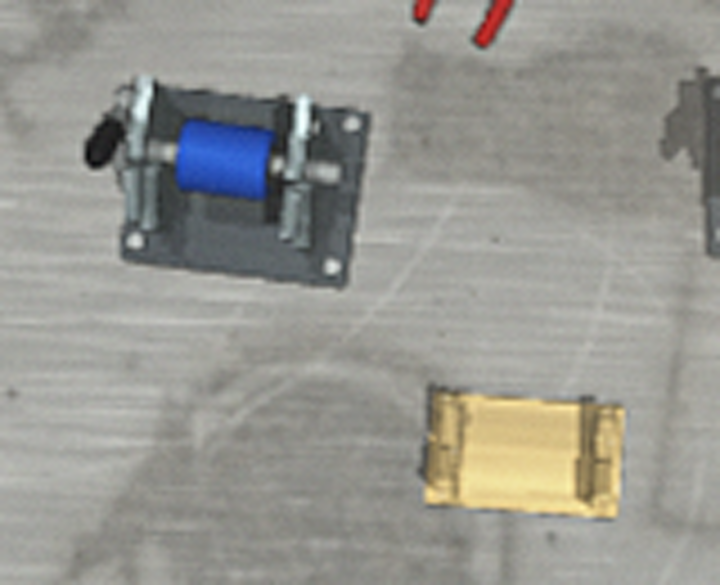

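```bash
cat >> h.py <<'E'
def ray(c,u,v):
    K,R,t=c; d=R.T@np.linalg.inv(K)@np.array([u,v,1.]); return -R.T@t,d
def onz(c,u,v,z):
    o,d=ray(c,u,v); return o+d*(z-o[2])/d[2]
def tri(c1,p1,c2,p2):
    o1,d1=ray(c1,*p1);o2,d2=ray(c2,*p2);d1/=np.linalg.norm(d1);d2/=np.linalg.norm(d2)
    s=np.linalg.lstsq(np.c_[d1,-d2],o2-o1,rcond=None)[0]; a=o1+s[0]*d1;b=o2+s[1]*d2
    return (a+b)/2,np.linalg.norm(a-b)
def proj(c,P):
    K,R,t=c; q=K@(R@np.asarray(P,float)+t); return q[:2]/q[2]
def load(n):
    d=np.load(n); return d['f'],(d['K'],d['R'],d['t'])
def big(m):
    n,l,st,ce=cv2.connectedComponentsWithStats(m.astype(np.uint8)); i=1+np.argmax(st[1:,4]); return l==i,ce[i],st[i]
E
python3 - <<'E'
from h import *
ft,ct=load('top0.npz'); fs,cs=load('side0.npz')
def sub(f,b):
    m=np.zeros(f.shape[:2],bool); m[b[1]:b[3],b[0]:b[2]]=1; return m
ht=cv2.cvtColor(ft,cv2.COLOR_BGR2HSV); hs=cv2.cvtColor(fs,cv2.COLOR_BGR2HSV)
blue=lambda h:(h[...,0]>105)&(h[...,0]<130)&(h[...,1]>150)&(h[...,2]>60)
mt,c1,st=big(blue(ht)&sub(ft,(200,140,300,220))); ms,c2,ss=big(blue(hs)&sub(fs,(230,190,330,290)))
print(c1,st,c2,ss, tri(ct,c1,cs,c2))
r=cv2.minAreaRect(np.argwhere(mt)[:,::-1].astype(np.float32)); print(r, [onz(ct,*p,.085).round(4).tolist() for p in cv2.boxPoints(r)])
# axle right end top
for n,(u,v) in dict(axR=(343,173),BR=(371,112),FR=(347,289),FL=(122,262)).items():
    print(n,[onz(ct,200+u/4.5,140+v/4.5,z).round(4).tolist() for z in((.075,) if n=='axR' else (0,.008,))])
wood=(ht[...,0]>12)&(ht[...,0]<30)&(ht[...,1]>70)
mw,cw,sw=big(wood&sub(ft,(280,215,350,265))); print(cw,sw)
r=cv2.minAreaRect(np.argwhere(mw)[:,::-1].astype(np.float32)); b=[onz(ct,*p,.008) for p in cv2.boxPoints(r)]
print(r,np.round(b,4).tolist(),[np.linalg.norm(b[i]-b[i-1]) for i in range(4)],np.mean(b,0))
gray=(ht[...,2]<100)&(ht[...,1]<90)
E
```

```text
[249.21498371 174.85993485] [239 167  22  17 307] [288.17085427 230.38693467] [278 222  19  18 199] (array([0.58236631, 0.16486783, 0.09111534]), np.float64(0.007832079504376756))
((249.24000549316406, 174.8199920654297), (20.223257064819336, 15.414929389953613), 8.130102157592773) [[0.5712, 0.1932, 0.085], [0.609, 0.1899, 0.085], [0.6034, 0.1409, 0.085], [0.5657, 0.1444, 0.085]]
axR [[0.582, 0.1021, 0.075]]
BR [[0.6313, 0.0938, 0.0], [0.6297, 0.0932, 0.008]]
FR [[0.5262, 0.1037, 0.0], [0.5254, 0.103, 0.008]]
FL [[0.5381, 0.2349, 0.0], [0.5372, 0.2332, 0.008]]
[316.16729679 240.57750473] [ 295  227   44   28 1058]
((316.2235107421875, 240.59410095214844), (42.873348236083984, 24.92636489868164), 4.398705005645752) [[0.4053, 0.0552, 0.008], [0.469, 0.0525, 0.008], [0.4636, -0.0581, 0.008], [0.4, -0.0545, 0.008]] [np.float64(0.10987313486028169), np.float64(0.0637040037146889), np.float64(0.1107375110370507), np.float64(0.06375452672876712)] [ 0.4344576  -0.00123896  0.008     ]
```

Run:
```python
from h import *
a=np.load('side0.npz')['f'][198:300,245:330]; b=np.load('top0.npz')['f'][152:210,215:290]
cv2.imwrite('pics/side0d.png',cv2.resize(a,None,fx=6,fy=6,interpolation=cv2.INTER_CUBIC)[:600])
cv2.imwrite('pics/top0d.png',cv2.resize(b,None,fx=10,fy=10,interpolation=cv2.INTER_CUBIC))
```

```text
(no output)
```

View pics/side0d.png

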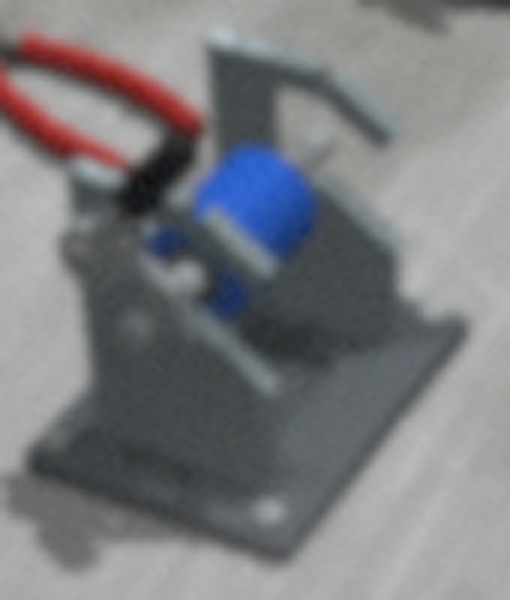

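View pics/top0d.png

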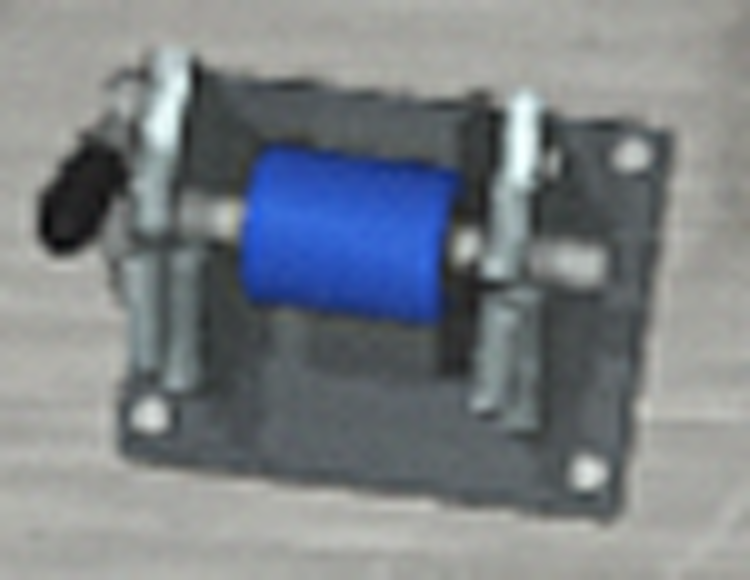

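Run:
```python
from h import *
ft,ct=load('top0.npz'); fs,cs=load('side0.npz')
P=lambda u,v,z:onz(ct,215+u/10-.45,152+v/10-.45,z)
L=P(172,52,.121);R_=P(523,95,.121); print('cheek back',L.round(4),R_.round(4),((L+R_)/2).round(4),np.linalg.norm(L-R_))
bl=[P(*p,.008) for p in((150,413),(588,472),(632,153))]; print(np.round(bl,4).tolist(),'plate ctr',((bl[0]+bl[2])/2).round(4),'plateR,F',P(648,320,.008).round(4),P(370,490,.008).round(4))
print('axR',P(605,262,.075).round(4),'roller ends mid',P(248,225,.075).round(4),P(448,245,.075).round(4))
q=lambda u,v:(245+u/6-.42,198+v/6-.42)
print('grip ctr tri',tri(ct,(215+8.2-.45,152+19.8-.45),cs,q(160,172)))
for y in(.0,):
  psi=np.radians(-5.3);Rz=cv2.Rodrigues(np.array([0,0,psi]))[0]
  for o in((.5875,.165,0),):
    for n,p in dict(axR=(0,-.062,.075),cbL=(.032,.042,.121),cbR=(.032,-.042,.121),hinge=(.02,.054,.099),axL=(0,.062,.075),handle=(.02-.05*.707,.054,.099+.05*.707)).items():
        w=np.array(o)+Rz@np.array(p); a=proj(ct,w);b=proj(cs,w); print(n,w.round(3),'top crop',((a-(215,152)+.45)*10).round(),'side crop',((b-(245,198)+.42)*6).round())
```

```text
cheek back [0.623  0.2048 0.121 ] [0.6152 0.1218 0.121 ] [0.6191 0.1633 0.121 ] 0.0833115599964058
[[0.5515, 0.2277, 0.008], [0.5394, 0.1133, 0.008], [0.6241, 0.1053, 0.008]] plate ctr [0.5878 0.1665 0.008 ] plateR,F [0.5798 0.0993 0.008 ] [0.533  0.1697 0.008 ]
axR [0.5837 0.1051 0.075 ] roller ends mid [0.5902 0.1929 0.075 ] [0.5867 0.1437 0.075 ]
grip ctr tri (array([0.58402877, 0.22000799, 0.13802198]), np.float64(0.0007409406106221307))
axR [0.582 0.103 0.075] top crop [612. 270.] side crop [329. 134.]
cbL [0.623 0.204 0.121] top crop [176.  51.] side crop [ 77. 162.]
cbR [0.615 0.12  0.121] top crop [530.  94.] side crop [214.  32.]
hinge [0.612 0.217 0.099] top crop [136. 113.] side crop [ 93. 247.]
axL [0.593 0.227 0.075] top crop [111. 209.] side crop [139. 337.]
handle [0.577 0.22  0.134] top crop [ 83. 231.] side crop [179. 186.]
```

```bash
cat >> h.py <<'E'
O=np.array([.588,.166,0]); PSI=-5.3
C=np.array([.4345,-.0012,0]); CPSI=-2.8
def B(x,y,z,o=None,psi=None):
    o=O if o is None else o; psi=PSI if psi is None else psi
    return o+cv2.Rodrigues(np.array([0,0,np.radians(psi)]))[0]@(np.array([x,y,z])/1000)
def inv(P,o=None,psi=None):
    o=O if o is None else o; psi=PSI if psi is None else psi
    return 1000*cv2.Rodrigues(np.array([0,0,np.radians(psi)]))[0].T@(np.asarray(P)-o)
def yaw(s):
    R=cv2.Rodrigues(np.array(s['ee_rot'],float))[0]; return R,np.degrees(np.arctan2(R[1,1],R[0,1]))
def plan(T,psi,step=45,turn=8):
    s=arm.observe(); R,y=yaw(s); p=np.array(s['position']); d=1000*(np.asarray(T)-p); dy=(psi-y+180)%360-180
    n=int(max(1,np.ceil(np.linalg.norm(d)/step),np.ceil(abs(dy)/turn)))
    print('pos',p.round(4),'yaw',round(y,1),'tilt',R[:,2].round(3),'clock',s['clock'],'total world mm',d.round(1),'dyaw',round(dy,1))
    for i in range(n):
        Rz=cv2.Rodrigues(np.array([0,0,np.radians(dy*i/n)]))[0]; print((R.T@Rz.T@d/n).round(1).tolist(),round(-dy/n,1))
E
python3 -c "
from h import *
print(B(-80,54,0))
plan([.42,-.3,.23],-40)
plan(B(-80,54,200),PSI)"
```

```text
[0.51333004 0.22715878 0.        ]
pos [ 0.17   -0.601   0.2261] yaw -74.2 tilt [-0.001  0.001 -1.   ] clock 0.1 total world mm [250.  301.    3.9] dyaw 34.2
[35.8, -24.6, -0.4] -3.8
[37.4, -22.2, -0.4] -3.8
[38.8, -19.7, -0.4] -3.8
[40.0, -17.0, -0.4] -3.8
[41.0, -14.4, -0.4] -3.8
[41.9, -11.6, -0.4] -3.8
[42.6, -8.8, -0.4] -3.8
[43.1, -6.0, -0.4] -3.8
[43.4, -3.1, -0.4] -3.8
pos [ 0.17   -0.601   0.2261] yaw -74.2 tilt [-0.001  0.001 -1.   ] clock 0.1 total world mm [343.3 828.1 -26.1] dyaw 68.9
[27.8, -35.2, 1.3] -3.4
[29.9, -33.4, 1.3] -3.4
[31.8, -31.6, 1.3] -3.4
[33.6, -29.6, 1.3] -3.4
[35.4, -27.5, 1.3] -3.4
[37.0, -25.4, 1.3] -3.4
[38.4, -23.1, 1.3] -3.4
[39.7, -20.7, 1.3] -3.4
[40.9, -18.3, 1.3] -3.4
[41.9, -15.8, 1.3] -3.4
[42.8, -13.3, 1.3] -3.4
[43.5, -10.7, 1.3] -3.4
[44.1, -8.0, 1.3] -3.4
[44.5, -5.4, 1.3] -3.4
[44.7, -2.7, 1.3] -3.4
[44.8, -0.0, 1.3] -3.4
[44.7, 2.7, 1.3] -3.4
[44.5, 5.4, 1.3] -3.4
[44.1, 8.0, 1.3] -3.4
[43.5, 10.7, 1.3] -3.4
```

```bash
python3 -m inch '[[[1,36,-25,0,-4],[1,37,-22,0,-4],[1,39,-20,0,-4],[1,40,-17,0,-4],[1,41,-14,0,-4],[1,42,-12,0,-4],[1,43,-9,0,-4],[1,43,-6,0,-4],[1,43,-3,0,-4]]]' 10; python3 -c "
from h import *
plan(B(-80,54,200),PSI)"
```

```text
clock: 1.0
position: [0.4149, -0.2879, 0.2219]
ee_rot: [-2.814, -1.385, 0.008]
force: [1.1, -0.6, 0.6]
width: 0.267
pos [ 0.4149 -0.2879  0.2219] yaw -37.6 tilt [-0.007  0.002 -1.   ] clock 1.0 total world mm [ 98.5 515.1 -21.9] dyaw 32.3
[39.0, -19.7, 1.9] -2.7
[39.9, -17.8, 1.8] -2.7
[40.7, -15.9, 1.8] -2.7
[41.4, -14.0, 1.8] -2.7
[42.0, -12.0, 1.8] -2.7
[42.5, -10.1, 1.8] -2.7
[43.0, -8.0, 1.8] -2.7
[43.3, -6.0, 1.8] -2.7
[43.5, -4.0, 1.7] -2.7
[43.7, -1.9, 1.7] -2.7
[43.7, 0.1, 1.7] -2.7
[43.7, 2.2, 1.7] -2.7
```

```bash
python3 -m inch '[[[1,39,-20,0,-2.7],[1,40,-18,0,-2.7],[1,41,-16,0,-2.7],[1,41,-14,0,-2.7],[1,42,-12,2,-2.7],[1,42,-10,2,-2.7],[1,43,-8,2,-2.7],[1,43,-6,2,-2.7],[1,43,-4,2,-2.7],[1,43,-2,2,-2.7],[1,42,0,2,-2.7],[1,40,2,2,-2.7]]]' 10; python3 -c "
from h import *
plan(B(-80,54,132),PSI)
for n in('side','top'):
    f,*c=cam(n); cv2.imwrite(f'pics/{n}1.png',f if n=='top' else cv2.resize(f[130:310,200:480],None,fx=2.8,fy=2.8))"
```

```text
clock: 2.2
position: [0.5063, 0.2417, 0.2041]
ee_rot: [-2.291, -2.142, 0.008]
force: [-0.2, -0.9, -0.5]
width: 0.002
pos [0.5063 0.2417 0.2041] yaw -3.8 tilt [-0.008  0.001 -1.   ] clock 2.2 total world mm [  7.1 -14.6 -72.1] dyaw -1.5
[-7.0, 4.3, 36.0] 0.7
[-7.0, 4.4, 36.0] 0.7
```

View pics/side1.png

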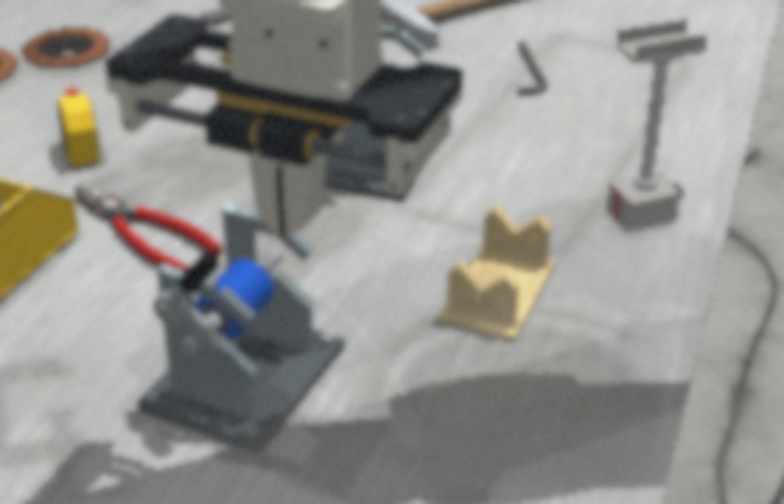

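View pics/top1.png

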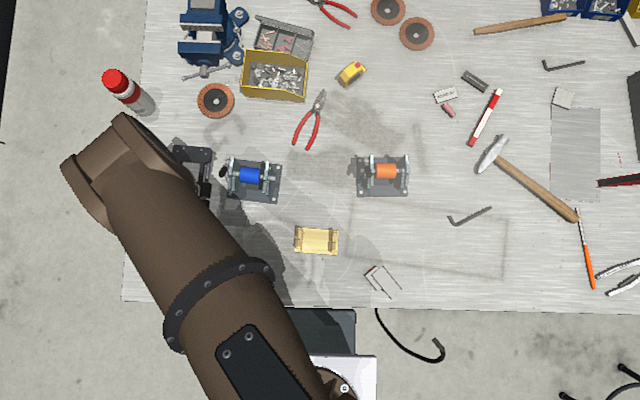

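```bash
python3 -m inch '[[[1,-7,4,36,0.7],[1,-7,4,36,0.7],[1,0,0,0,0]]]' 10; python3 -c "
from h import *
print(inv(arm.observe()['position'])); plan(B(-60,54,132),PSI)
f,*c=cam('side'); cv2.imwrite('pics/side2.png',cv2.resize(f[130:310,200:480],None,fx=2.8,fy=2.8))"
```

```text
clock: 2.6
position: [0.5117, 0.2333, 0.1301]
ee_rot: [-2.305, -2.121, 0.003]
force: [0.1, 0.2, 0.8]
width: 0.005
[-82.20173863  59.91397391 130.13416503]
pos [0.5117 0.2333 0.1301] yaw -4.8 tilt [-0.008  0.005 -1.   ] clock 2.6 total world mm [21.6 -7.9  1.9] dyaw -0.5
[-6.1, 22.1, -2.1] 0.5
```

View pics/side2.png

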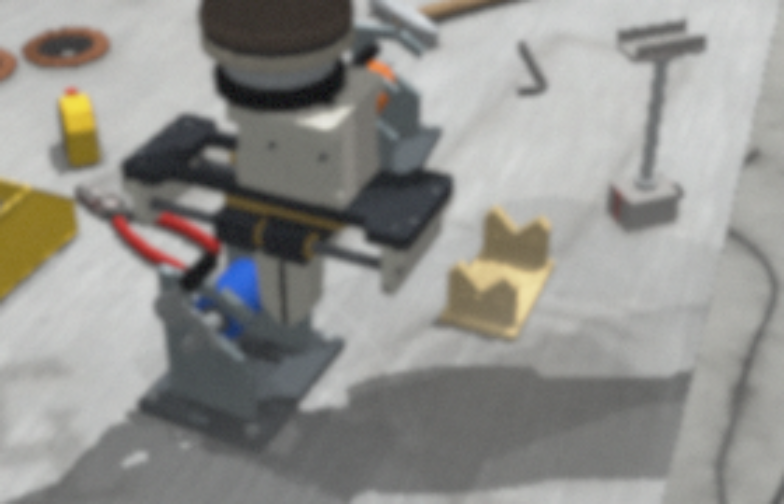

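```bash
python3 -m inch '[[[1,-3,12,-1,0.5],[1,-3,12,-1,0],[1,0,12,0,0],[1,0,12,0,0],[1,0,12,0,0],[1,0,12,0,0],[1,0,12,0,0],[1,0,12,0,0]]]' 10; python3 -c "
from h import *
print(inv(arm.observe()['position'])); plan(B(35,54,132),PSI)
for n in('side','top'):
    f,*c=cam(n); cv2.imwrite(f'pics/{n}3.png',cv2.resize(f[130:310,200:480],None,fx=2.8,fy=2.8))"
```

```text
clock: 3.45
position: [0.6065, 0.224, 0.1579]
ee_rot: [-2.308, -2.114, -0.001]
force: [-1.9, -0.3, -0.0]
width: 0.007
[ 13.07001696  59.47260786 157.91935228]
pos [0.6065 0.224  0.1579] yaw -5.0 tilt [-0.007  0.009 -1.   ] clock 3.45 total world mm [ 21.3  -7.5 -25.9] dyaw -0.3
[-5.8, 22.1, 25.7] 0.3
```

View pics/side3.png

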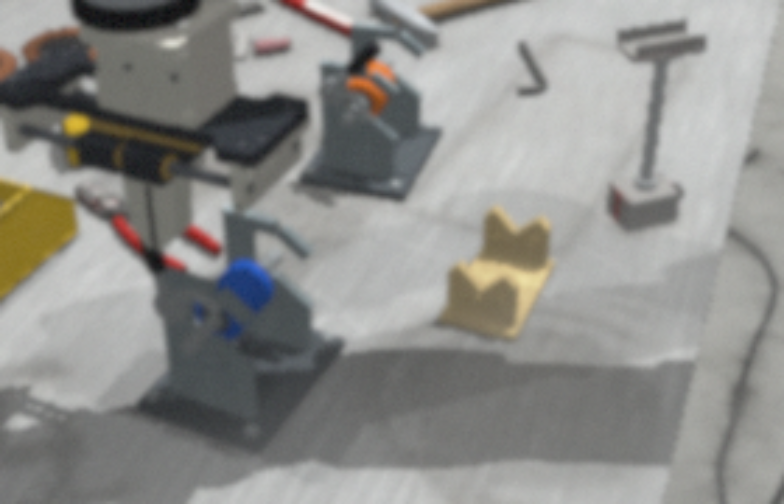

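```bash
python3 -m inch '[[[1,-3,-10,10,0.3],[1,-3,-8,12,0],[1,0,0,6,0]]]' 10; python3 -c "
from h import *
print(inv(arm.observe()['position']))"
```

```text
clock: 3.85
position: [0.5927, 0.22, 0.1319]
ee_rot: [-2.32, -2.105, -0.014]
force: [0.5, -0.0, -0.2]
width: 0.003
[ -0.34232298  54.22706114 131.92909852]
```

```bash
python3 -m inch '[[[1,0,8,2,0],[1,0,8,2,0]]]' 10;python3 -m inch '[[[1,0,8,2,0],[1,0,8,2,0]]]' 10; python3 -c "
from h import *
print(inv(arm.observe()['position']))
for n in('side','top'):
    f,*c=cam(n); cv2.imwrite(f'pics/{n}4.png',cv2.resize(f[130:310,200:480],None,fx=2.8,fy=2.8))"
```

```text
clock: 4.05
position: [0.6092, 0.2187, 0.1282]
ee_rot: [-2.319, -2.106, -0.013]
force: [-2.6, -0.1, 1.6]
width: 0.006
clock: 4.25
position: [0.6265, 0.2172, 0.1239]
ee_rot: [-2.318, -2.105, -0.011]
force: [-3.7, 1.0, 1.5]
width: 0.007
[ 33.6105662   54.51600013 123.87590239]
```

View pics/side4.png

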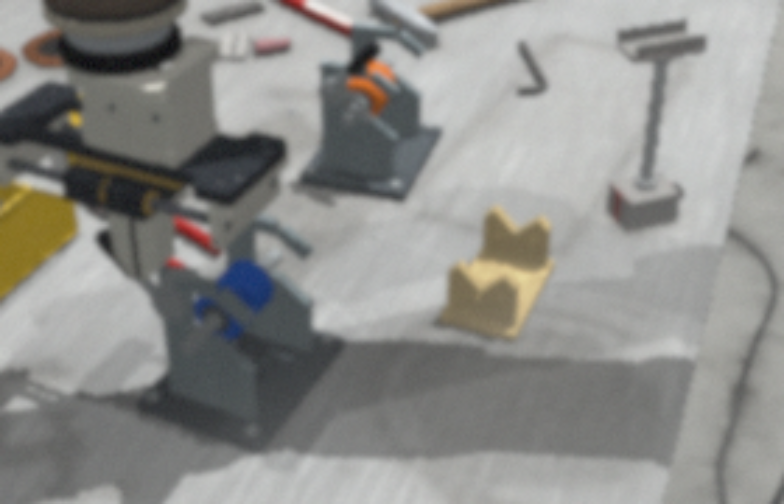

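```bash
python3 -m inch '[[[1,0,8,0,0]]]' 10;python3 -m inch '[[[1,0,8,-1,0]]]' 10; python3 -c "
from h import *
print(inv(arm.observe()['position']))"
```

```text
clock: 4.45
position: [0.6346, 0.2166, 0.1235]
ee_rot: [-2.318, -2.104, -0.011]
force: [-15.7, 2.4, 4.5]
width: 0.009
clock: 4.55
position: [0.6359, 0.2168, 0.1233]
ee_rot: [-2.31, -2.102, 0.006]
force: [-39.9, -1.5, 13.9]
width: 0.003
[ 42.99171723  54.9726249  123.33853175]
```

```bash
python3 -m inch '[[[1,0,-12,-2,0],[1,0,-10,-30,0],[0.3,0,-10,-40,0],[0.3,0,-10,-40,0]]]' 10; python3 -c "
from h import *
print(inv(arm.observe()['position']))
for n in('side','top'):
    f,*c=cam(n); np.savez(f'{n}5.npz',f=f,K=c[0],R=c[1],t=c[2]); cv2.imwrite(f'pics/{n}5.png',cv2.resize(f[130:310,200:480],None,fx=2.8,fy=2.8))
plan(B(0,0,190),PSI)"
```

```text
clock: 4.95
position: [0.5948, 0.2171, 0.2328]
ee_rot: [-2.308, -2.099, 0.023]
force: [1.3, 0.6, -0.3]
width: 0.127
[  2.07297621  51.49374696 232.83102449]
pos [0.597  0.2196 0.2384] yaw -5.4 tilt [-0.016  0.011 -1.   ] clock 5.05 total world mm [ -9.  -53.6 -48.4] dyaw 0.1
[-27.3, -1.5, 24.0] -0.0
[-27.3, -1.6, 24.0] -0.0
```

View pics/side5.png

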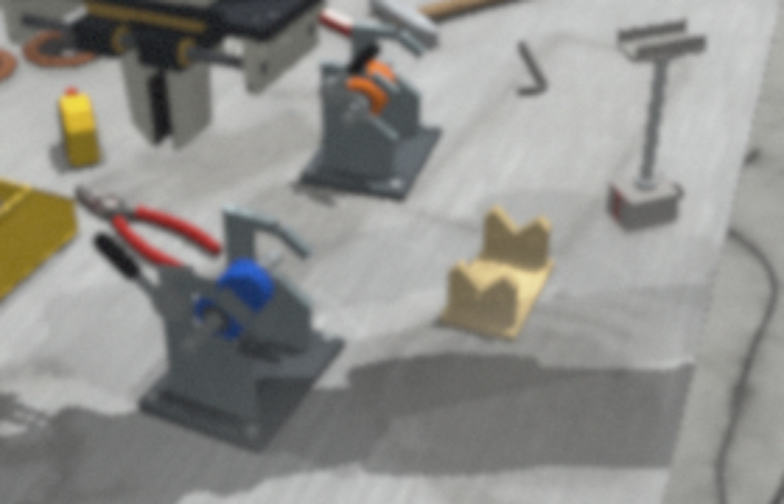

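```bash
python3 -c "
from h import *
fs,cs=load('side5.npz');print('pred grip open',proj(cs,B(20+52*np.cos(np.radians(35.)),54,99+52*np.sin(np.radians(35.)))),'seen 242,221.8')
print(inv(onz(load('top0.npz')[1],249.24,174.82,.075)))"
python3 -m inch '[[[0,-27,0,20,0],[0,-26,0,20,0],[0,0,0,5,0]]]' 10; python3 -c "
from h import *
print(inv(arm.observe()['position'])); plan(B(0,2,150),PSI)"
```

```text
pred grip open [239.64446981 220.70644413] seen 242,221.8
[ 0.7659167   2.72813626 75.        ]
clock: 5.35
position: [0.5955, 0.1671, 0.1954]
ee_rot: [-2.312, -2.107, -0.008]
force: [-0.6, -0.7, -1.3]
width: 0.477
[  7.35624466   1.82027138 195.44953519]
pos [0.5955 0.1671 0.1954] yaw -5.3 tilt [-0.005  0.013 -1.   ] clock 5.35 total world mm [ -7.3   0.9 -45.4] dyaw 0.0
[-0.2, -3.5, 22.7] -0.0
[-0.2, -3.5, 22.7] -0.0
```

```bash
python3 -m inch '[[[0,0,-3,0,0],[0,0,-3,0,0],[0,0,-1,0,0],[0,0,0,20,0],[0,0,0,20,0],[0,0,0,0,0]]]' 10; python3 -c "
from h import *
print(inv(arm.observe()['position'])); plan(B(0,2.5,66),PSI,step=20)
f,*c=cam('side'); cv2.imwrite('pics/side6.png',cv2.resize(f[130:310,200:480],None,fx=2.8,fy=2.8))"
```

```text
clock: 5.95
position: [0.5904, 0.1729, 0.1574]
ee_rot: [-2.31, -2.111, -0.019]
force: [-0.4, 0.7, 0.2]
width: 0.983
[  1.74781026   7.06763746 157.41883285]
pos [0.5904 0.1729 0.1574] yaw -5.1 tilt [ 0.001  0.017 -1.   ] clock 5.95 total world mm [ -2.2  -4.4 -91.4] dyaw -0.2
[-1.2, -0.3, 18.3] 0.0
[-1.2, -0.3, 18.3] 0.0
[-1.2, -0.3, 18.3] 0.0
[-1.2, -0.3, 18.3] 0.0
[-1.2, -0.3, 18.3] 0.0
```

View pics/side6.png

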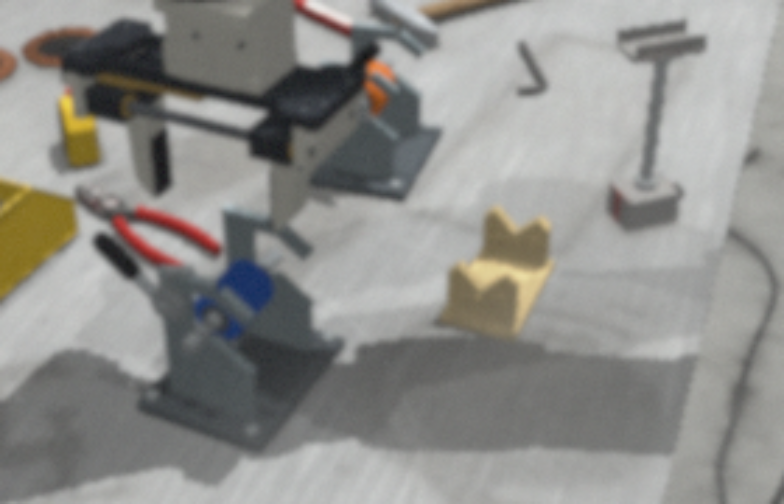

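```bash
python3 -m inch '[[[0,-4,-1,15,0],[0,-2,-1,18,0],[0,-1,0,18,0]]]' 10; python3 -c "
from h import *
print(inv(arm.observe()['position'])); plan(B(0,2.5,66),PSI,step=20)"
```

```text
clock: 6.3
position: [0.5924, 0.1713, 0.1134]
ee_rot: [-2.31, -2.116, -0.038]
force: [0.3, 0.4, 1.2]
width: 0.999
[  3.89420198   5.70940866 113.43926902]
pos [0.5924 0.1713 0.1134] yaw -5.0 tilt [ 0.012  0.022 -1.   ] clock 6.3 total world mm [ -4.2  -2.8 -47.4] dyaw -0.3
[-1.4, -1.5, 15.8] 0.1
[-1.4, -1.5, 15.8] 0.1
[-1.4, -1.5, 15.8] 0.1
```

```bash
python3 -m inch '[[[0,-3,-4,10,0],[0,-2,-2,15,0],[0,-1,0,15,0]]]' 10; python3 -c "
from h import *
print(inv(arm.observe()['position'])); plan(B(0,2.5,66),PSI,step=20)"
```

```text
clock: 6.6
position: [0.5879, 0.1684, 0.0752]
ee_rot: [-2.31, -2.119, -0.045]
force: [0.5, 0.1, 0.5]
width: 1.0
[-0.32405979  2.35352212 75.15175135]
pos [0.5879 0.1684 0.0752] yaw -5.0 tilt [ 0.017  0.024 -1.   ] clock 6.6 total world mm [ 0.3  0.1 -9.2] dyaw -0.3
[-0.1, 0.2, 9.2] 0.3
```

Now the final descent and a gentle close, then firmer grip.

```bash
python3 -m inch '[[[0,0,0,9,0.3],[0,0,0,0,0]]]' 10; python3 -m inch '[[[0.7,0,0,0,0],[0.7,0,0,0,0],[0.7,0,0,0,0],[0.7,0,0,0,0],[0.7,0,0,0,0],[0.7,0,0,0,0],[0.7,0,0,0,0]]]' 15; python3 -c "
from h import *
print(inv(arm.observe()['position']), arm.observe()['width']*92)
f,*c=cam('side'); cv2.imwrite('pics/side7.png',cv2.resize(f[130:310,200:480],None,fx=2.8,fy=2.8))"
```

```text
clock: 6.8
position: [0.5877, 0.1685, 0.0649]
ee_rot: [-2.316, -2.112, -0.043]
force: [-0.4, -0.0, -0.4]
width: 1.001
clock: 7.5
position: [0.5894, 0.1695, 0.0675]
ee_rot: [-2.317, -2.113, -0.049]
force: [-0.6, 0.9, 0.4]
width: 0.441
[ 1.04343343  3.64836109 67.54505117] 40.56873800562277
```

View pics/side7.png

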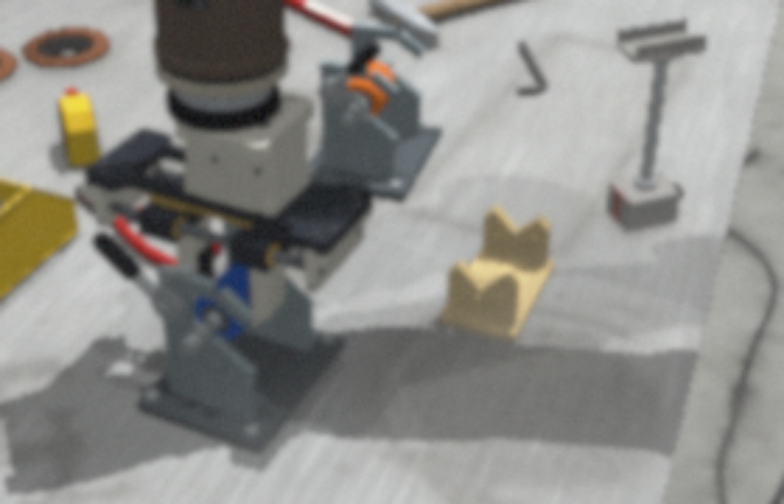

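```bash
python3 -m inch '[[[0.7,0,0,0,0],[0.7,0,0,0,0],[0.7,0,0,-4,0],[0.7,0,0,-4,0]]]' 40; python3 -c "
from h import *
print(inv(arm.observe()['position']), arm.observe()['width']*92,yaw(arm.observe()))"
```

```text
clock: 7.95
position: [0.5883, 0.1688, 0.0749]
ee_rot: [-2.316, -2.112, -0.045]
force: [-0.5, -0.9, -2.2]
width: 0.428
[2.46723000e-02 2.86288284e+00 7.48834575e+01] 39.331362379618916 (array([[ 0.09166212,  0.99564428,  0.01704474],
       [ 0.99545716, -0.09206068,  0.0242873 ],
       [ 0.02575067,  0.01474109, -0.9995597 ]]), np.float64(-5.282743035134341))
```

```bash
python3 -m inch '[[[0.7,0,0,-5,0],[0.7,0,0,-4,0],[0.7,0,0,0,0]]]' 40; python3 -c "
from h import *
s=arm.observe();print(inv(s['position']), s['width']*92,s['force'])"
```

```text
clock: 8.25
position: [0.5881, 0.1685, 0.0852]
ee_rot: [-2.316, -2.112, -0.046]
force: [0.2, 0.2, -2.4]
width: 0.424
[-0.11276398  2.54290937 85.16828891] 38.99263516056218 [ 0.20744517  0.15131852 -2.40565336]
```

```bash
python3 -m inch '[[[0.7,0,-5,0,0],[0.7,0,-5,0,0],[0.7,0,-4,1,0]]]' 40; python3 -c "
from h import *
s=arm.observe();print(inv(s['position']), s['width']*92,s['force'])"
```

```text
clock: 8.55
position: [0.5734, 0.1698, 0.0839]
ee_rot: [-2.317, -2.112, -0.046]
force: [-0.2, 0.4, -3.5]
width: 0.427
[-14.88457422   2.44900408  83.94305783] 39.248293938985476 [-0.19688758  0.43966207 -3.4940602 ]
```

```bash
python3 -m inch '[[[0.7,0,-5,4,0],[0.7,0,-5,4,0],[0.7,0,-5,3,0]]]' 40; python3 -c "
from h import *
s=arm.observe();print(inv(s['position']), s['width']*92,s['force'],yaw(s)[1])"
```

```text
clock: 8.85
position: [0.5569, 0.1716, 0.0717]
ee_rot: [-2.317, -2.112, -0.045]
force: [-0.5, 0.3, -3.0]
width: 0.42
[-31.45434895   2.6879742   71.72830079] 38.678490297509505 [-0.4745604   0.29134926 -3.03122019] -5.303498636933312
```

```bash
python3 -m inch '[[[0.7,0,-5,3,0],[0.7,0,-5,3,0],[0.7,0,-4,2.5,0]]]' 40; python3 -c "
from h import *
s=arm.observe();print(inv(s['position']), s['width']*92,s['force'],yaw(s)[1])"
```

```text
clock: 9.15
position: [0.5412, 0.1733, 0.0618]
ee_rot: [-2.316, -2.112, -0.044]
force: [-0.2, 0.7, -2.7]
width: 0.426
[-47.25800454   2.90332624  61.77037561] 39.20611006870653 [-0.24703869  0.72269045 -2.73596168] -5.272997047905284
```

```bash
python3 -m inch '[[[0.7,0,-5,3,0],[0.7,0,-6,2,0],[0.7,0,-8,0,0],[0.7,0,-10,0,0],[0.7,0,-12,0,0],[0.7,0,-12,0,0]]]' 40; python3 -c "
from h import *
s=arm.observe();print(inv(s['position']), s['width']*92,s['force'],yaw(s)[1])
for n in('side','top'):
    f,*c=cam(n); np.savez(f'{n}8.npz',f=f,K=c[0],R=c[1],t=c[2]); cv2.imwrite(f'pics/{n}8.png',cv2.resize(f[130:310,200:480],None,fx=2.8,fy=2.8))"
```

```text
clock: 9.75
position: [0.4848, 0.1787, 0.0554]
ee_rot: [-2.317, -2.111, -0.045]
force: [0.6, 0.5, -2.8]
width: 0.424
[-103.89808672    3.07964369   55.37178868] 39.048882417151106 [ 0.5660225   0.51592509 -2.75765669] -5.318440681387861
```

View pics/side8.png

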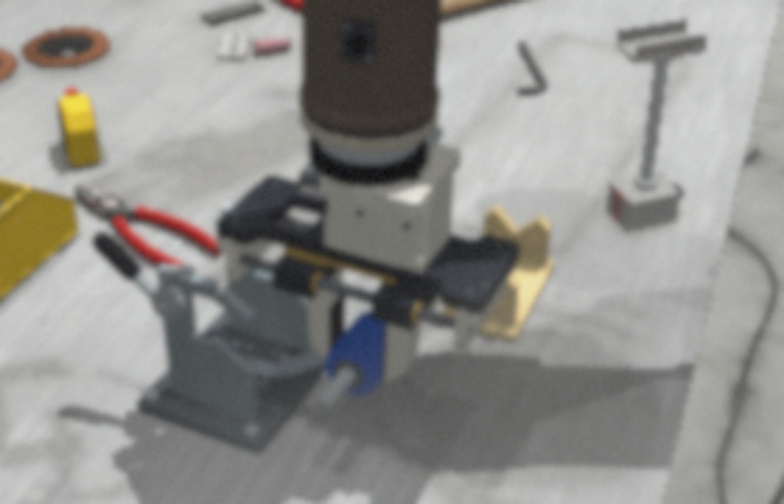

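```bash
python3 -c "
from h import *
c=load('side8.npz')[1]; print(proj(c,B(-104.4,65,63.4)))
f=load('side8.npz')[0]; cv2.imwrite('pics/s8c.png',cv2.resize(f[230:290,290:370],None,fx=8,fy=8,interpolation=cv2.INTER_CUBIC))"
python3 -m inch '[[[0.7,0,0,-15,0],[0.7,0,0,-20,0],[0.7,0,0,-20,0],[0.7,0,0,-15,0]]]' 40; python3 -c "
from h import *
plan(B(0.5,0,120,C,CPSI),CPSI,step=25)"
```

```text
[314.7956595  275.60549806]
clock: 10.25
position: [0.4813, 0.1766, 0.1261]
ee_rot: [-2.313, -2.114, -0.038]
force: [1.0, -0.1, -3.3]
width: 0.424
pos [0.4813 0.1766 0.1261] yaw -5.1 tilt [ 0.012  0.022 -1.   ] clock 10.25 total world mm [ -46.3 -177.8   -6.1] dyaw 2.3
[-22.7, -3.8, 0.2] -0.3
[-22.6, -3.9, 0.2] -0.3
[-22.6, -4.0, 0.2] -0.3
[-22.6, -4.1, 0.2] -0.3
[-22.6, -4.2, 0.2] -0.3
[-22.6, -4.4, 0.2] -0.3
[-22.5, -4.5, 0.2] -0.3
[-22.5, -4.6, 0.2] -0.3
```

View pics/s8c.png

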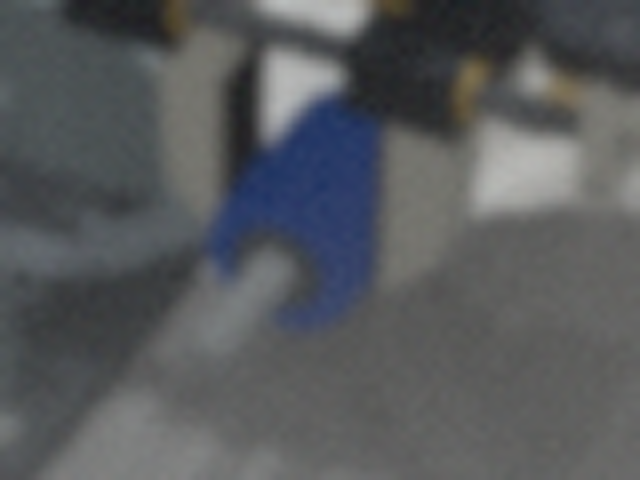

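```bash
python3 -c "
from h import *
f,c=load('side0.npz'); ft,ct=load('top0.npz')
img=cv2.resize(f[198:258,350:402],None,fx=10,fy=10,interpolation=cv2.INTER_CUBIC)
im2=cv2.resize(ft[220:262,286:346],None,fx=10,fy=10,interpolation=cv2.INTER_CUBIC)
for y in(48,-38):
  for x,z in((-28,56),(-19,56),(0,37),(19,56),(28,56)):
    for im,cc,o in((img,c,(350,198)),(im2,ct,(286,220))):
      p=(proj(cc,B(x,y,z,C,CPSI))-o+.45)*10; cv2.circle(im,tuple(int(v) for v in p),4,(0,0,255),-1)
for x,y in((-32,-55),(-32,55),(32,55),(32,-55)):
    for im,cc,o in((img,c,(350,198)),(im2,ct,(286,220))):
      p=(proj(cc,B(x,y,8,C,CPSI))-o+.45)*10; cv2.circle(im,tuple(int(v) for v in p),4,(0,255,0),-1)
cv2.imwrite('pics/crs.png',img);cv2.imwrite('pics/crt.png',im2)"
```

```text
(no output)
```

View pics/crs.png

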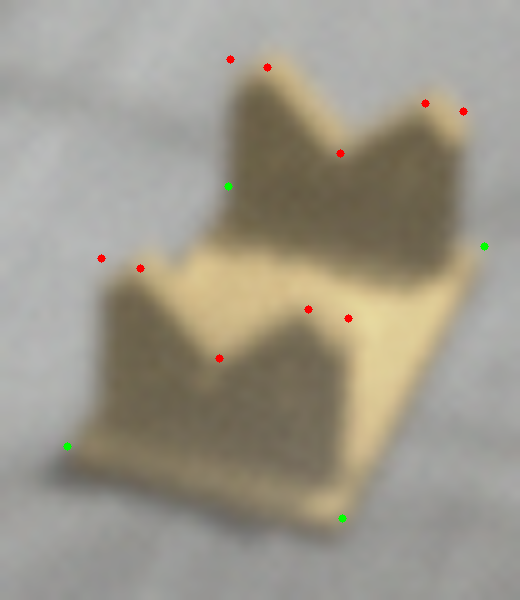

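View pics/crt.png

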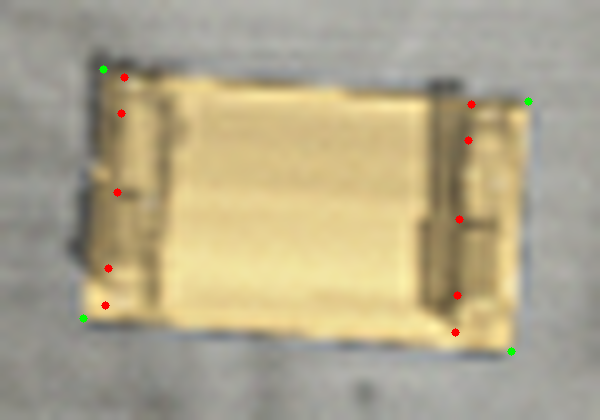

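```bash
python3 -m inch '[[[0.7,-15,-3,0,0],[0.7,-22,-4,0,-0.3],[0.7,-22,-4,0,-0.3],[0.7,-22,-4,0,-0.3],[0.7,-22,-4,0,-0.3],[0.7,-22,-4,0,-0.3],[0.7,-18,-4,0,-0.3],[0.7,-10,-2,0,-0.3],[0.7,0,0,0,0]]]' 40; python3 -c "
from h import *
s=arm.observe();print(inv(s['position'],C,CPSI),s['force'],s['width']*92)
plan(B(0.5,0,70,C,CPSI),CPSI,step=15)"
```

```text
clock: 11.15
position: [0.4354, 0.0125, 0.1189]
ee_rot: [-2.278, -2.154, -0.035]
force: [0.3, -0.6, -3.0]
width: 0.423
[  0.25582303  13.74325143 118.89776116] [ 0.28526612 -0.58892808 -2.98290677] 38.95765497053118
pos [0.4354 0.0125 0.1189] yaw -3.2 tilt [ 0.012  0.02  -1.   ] clock 11.15 total world mm [ -0.4 -13.7 -48.9] dyaw 0.4
[-3.7, -0.1, 12.2] -0.1
[-3.7, -0.1, 12.2] -0.1
[-3.7, -0.1, 12.2] -0.1
[-3.7, -0.1, 12.2] -0.1
```

```bash
python3 -m inch '[[[0.7,-5,0,8,-0.2],[0.7,-5,0,12,-0.2],[0.7,-4,0,12,0],[0.7,0,0,10,0],[0.7,0,0,0,0]]]' 40; python3 -c "
from h import *
s=arm.observe();print(inv(s['position'],C,CPSI),s['force'],s['width']*92)
plan(B(0.5,0,45,C,CPSI),CPSI,step=15)
for n in('side','top'):
    f,*c=cam(n); np.savez(f'{n}9.npz',f=f,K=c[0],R=c[1],t=c[2]); cv2.imwrite(f'pics/{n}9.png',cv2.resize(f[150:290,290:450],None,fx=4.2,fy=4.2,interpolation=cv2.INTER_CUBIC))"
```

```text
clock: 11.65
position: [0.4348, -0.0011, 0.0727]
ee_rot: [-2.269, -2.163, -0.036]
force: [-0.3, -0.4, -1.8]
width: 0.425
[ 0.26187003  0.1476301  72.6618693 ] [-0.29315551 -0.352359   -1.84937287] 39.11872178493955
pos [ 0.4348 -0.0011  0.0727] yaw -2.7 tilt [ 0.012  0.02  -1.   ] clock 11.65 total world mm [  0.2  -0.2 -27.7] dyaw -0.1
[-0.4, -0.0, 13.8] 0.0
[-0.4, -0.0, 13.8] 0.0
```

View pics/side9.png

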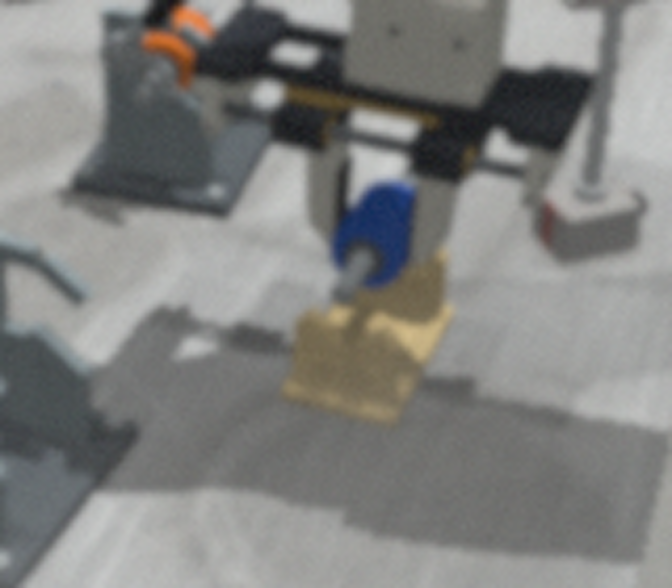

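```bash
python3 -c "
from h import *
c=load('side9.npz')[1]; print(proj(c,B(0,62,80.7,C,CPSI)),proj(c,B(0,24,80.7,C,CPSI)))"
python3 -m inch '[[[0.7,0,0,8,0],[0.7,0,0,10,0],[0.7,0,0,7,0],[0.7,0,0,0,0]]]' 40; python3 -c "
from h import *
s=arm.observe();print(inv(s['position'],C,CPSI),s['force'],s['width']*92)"
```

```text
[370.29648217 220.5244285 ] [376.07721176 211.15972305]
clock: 12.15
position: [0.437, 0.0005, 0.0477]
ee_rot: [-2.27, -2.166, -0.041]
force: [-0.2, -0.3, -2.5]
width: 0.421
[ 2.45931553  1.85747511 47.67247371] [-0.23209644 -0.27215392 -2.52031117] 38.72883054836837
```

```bash
python3 -m inch '[[[0.7,-2,-2,3,0],[0.7,0,0,2,0],[0.7,0,0,2,0]]]' 40; python3 -m inch '[[[0.7,0,0,2,0]]]' ; python3 -c "
from h import *
s=arm.observe();print(inv(s['position'],C,CPSI),s['force'],s['width']*92)"
```

```text
clock: 12.45
position: [0.435, -0.0013, 0.0402]
ee_rot: [-2.27, -2.167, -0.041]
force: [0.1, -0.3, -3.5]
width: 0.424
clock: 12.55
position: [0.4351, -0.0013, 0.0381]
ee_rot: [-2.27, -2.167, -0.041]
force: [-0.6, -0.1, -3.0]
width: 0.416
[ 0.62639157 -0.0722565  38.10095563] [-0.62710432 -0.10420034 -2.97283491] 38.27615047320442
```

```bash
python3 -m inch '[[[0.7,0,0,1.5,0]]]'; python3 -m inch '[[[0.7,0,0,1.5,0]]]' ; python3 -m inch '[[[0.7,0,0,1,0]]]'
```

```text
clock: 12.65
position: [0.4353, -0.0013, 0.037]
ee_rot: [-2.27, -2.167, -0.041]
force: [-9.1, -1.2, 34.8]
width: 0.426
clock: 12.75
position: [0.4353, -0.0013, 0.0368]
ee_rot: [-2.271, -2.168, -0.04]
force: [-14.0, -2.2, 49.5]
width: 0.424
clock: 12.85
position: [0.4353, -0.0013, 0.0371]
ee_rot: [2.272, 2.169, 0.039]
force: [-8.2, -0.7, 22.2]
width: 0.425
```

```bash
python3 -m inch '[[[0.7,0,-0.3,-0.5,0]]]' 15;  python3 -m inch '[[[0.7,0,0,0,0],[0.7,0,0,0,0]]]' 6; python3 -c "
from h import *
f,*c=cam('side'); cv2.imwrite('pics/side10.png',cv2.resize(f[150:290,290:450],None,fx=4.2,fy=4.2,interpolation=cv2.INTER_CUBIC))"
```

```text
clock: 12.95
position: [0.4351, -0.0013, 0.038]
ee_rot: [2.271, 2.169, 0.04]
force: [-0.2, 0.1, -2.6]
width: 0.434
clock: 13.15
position: [0.4355, -0.0013, 0.0383]
ee_rot: [2.27, 2.169, 0.041]
force: [-0.4, -0.2, -2.1]
width: 0.434
```

View pics/side10.png

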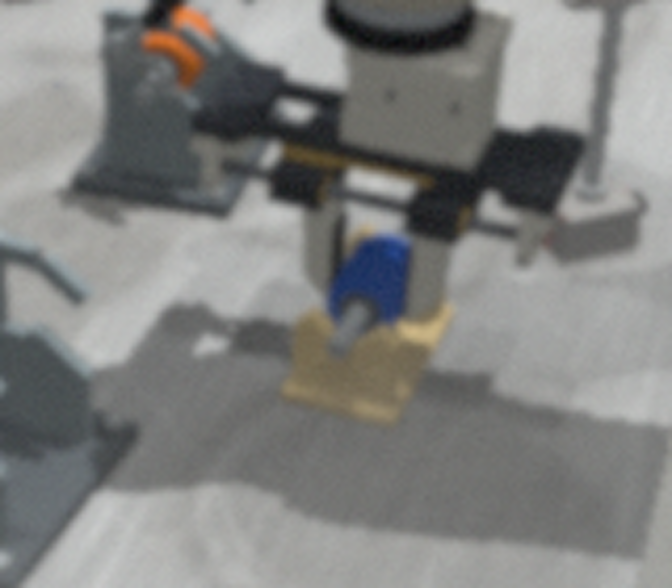

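```bash
python3 -m inch '[[[0.7,0,-0.3,0.7,0]]]' 6;  python3 -m inch '[[[0.7,0,0,0.3,0]]]' 4
```

```text
clock: 13.3
position: [0.4353, -0.0012, 0.0374]
ee_rot: [2.271, 2.169, 0.041]
force: [-1.7, -0.4, -0.3]
width: 0.436
clock: 13.4
position: [0.4352, -0.0012, 0.037]
ee_rot: [2.271, 2.168, 0.041]
force: [-1.5, 0.1, 4.4]
width: 0.434
```

Resting with light contact (about 7 N). Open slowly.

```bash
python3 -m inch '[[[0.54,0,0,0,0],[0.5,0,0,0,0],[0.45,0,0,0,0],[0.4,0,0,0,0],[0.3,0,0,0,0],[0.25,0,0,0,0],[0.25,0,0,0,0]]]' 4; python3 -c "
from h import *
f,*c=cam('side'); cv2.imwrite('pics/side11.png',cv2.resize(f[150:290,290:450],None,fx=4.2,fy=4.2,interpolation=cv2.INTER_CUBIC))"
```

```text
clock: 14.1
position: [0.436, -0.0011, 0.0371]
ee_rot: [2.271, 2.168, 0.042]
force: [-1.0, -0.2, -0.5]
width: 0.745
```

View pics/side11.png

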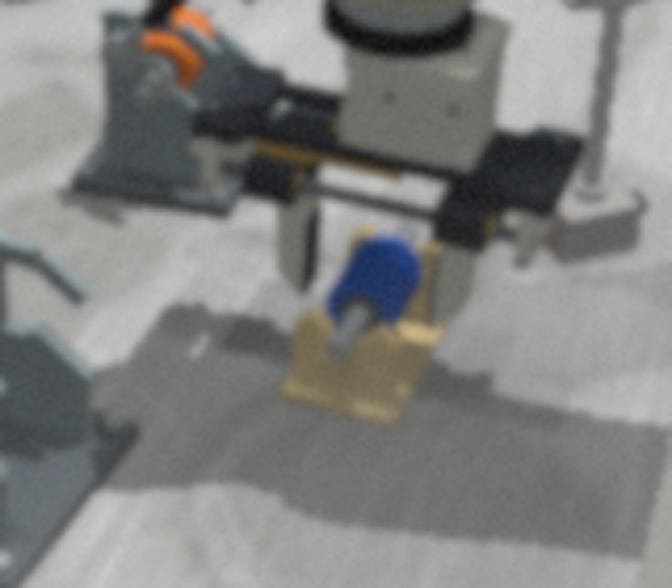

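Roller sits in the notches with the fingers clear on both sides. Retreat straight up.

```bash
python3 -m inch '[[[0.2,0,0,-8,0],[0.1,0,0,-15,0],[0.1,0,0,-20,0],[0.1,0,0,-25,0],[0.1,0,0,-30,0],[0.1,0,0,-35,0]]]' ; python3 -m inch '[[[0.1,-30,0,-15,0],[0.1,-40,0,0,0],[0.1,-45,0,0,0],[0.1,-45,0,0,0],[0.1,-45,0,0,0],[0.1,-45,0,0,0],[0.1,-30,0,0,0],[0.1,0,0,0,0],[0.1,0,0,0,0]]]'; python3 -c "
from h import *
for n in('side','top'):
    f,*c=cam(n); np.savez(f'{n}12.npz',f=f,K=c[0],R=c[1],t=c[2]); cv2.imwrite(f'pics/{n}12.png',cv2.resize(f[150:290,220:420],None,fx=4,fy=4,interpolation=cv2.INTER_CUBIC))"
```

```text
clock: 14.75
position: [0.4295, -0.0028, 0.1731]
ee_rot: [-2.265, -2.168, -0.033]
force: [0.6, -0.9, -0.0]
width: 0.897
clock: 15.65
position: [0.4205, -0.2914, 0.195]
ee_rot: [2.257, 2.174, 0.049]
force: [0.4, 0.5, 0.8]
width: 0.901
```

View pics/side12.png

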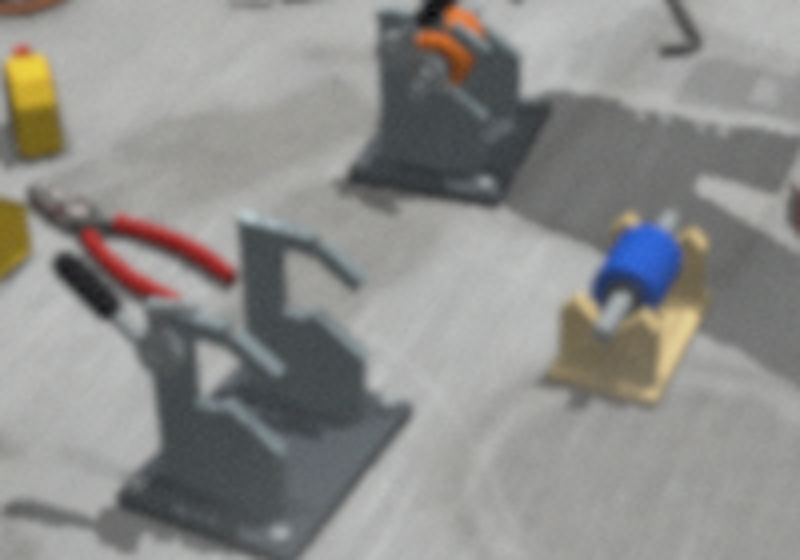

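View pics/top12.png

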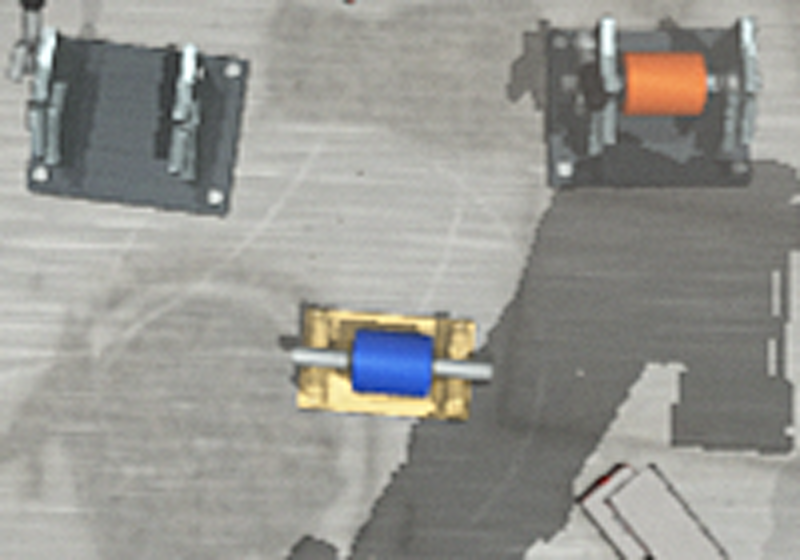

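```bash
python3 -c "
from h import *
f,c=load('top12.npz'); h=cv2.cvtColor(f,cv2.COLOR_BGR2HSV)
m=(h[...,0]>105)&(h[...,0]<130)&(h[...,1]>150)&(h[...,2]>60); m[:, :280]=0; m[:,360:]=0; m[:215]=0; m[270:]=0
r=cv2.minAreaRect(np.argwhere(big(m)[0])[:,::-1].astype(np.float32)); print(r, inv(onz(c,*r[0],.045),C,CPSI))
for u,v in((292,355),(492,371)): print(inv(onz(c,220+u/4-.4,150+v/4-.4,.045),C,CPSI))
print(arm.observe()['force'])"
```

```text
((317.5, 240.5), (15.0, 19.0), 90.0) [-0.39477465 -2.71957557 45.        ]
[ 0.15734443 59.35610533 45.        ]
[ -0.17033075 -65.28825466  45.        ]
[0.2640322  0.12155905 0.27333842]
```

```bash
python3 -c "
from h import *
print(arm.observe()['clock']); print(workorder.sign_off())"
```

```text
15.75
the job is handed in; nothing more can be done
None
```

The blue roller is out of its bracket and resting in the wooden cradle, with the lever left open. I handed the job in at 15.75 s of the 54 s allowed.

**What I did:** I pushed the lever back until it met its stop. Then I gripped the roller from above, lifted it over the nib, took it down and out through the open slot fronts, and lowered it into the V notches. After opening the fingers I backed the arm well clear.

**Last checks:**
- **Lever:** right after the push, the grip was within 3 pixels of where it should be at the stop. The final side picture still shows the handle all the way back.
- **Roller:** both axle ends lie in the notches, within about 0.5 mm of the cradle's middle in x. The visible axle length came out at 124.6 mm for the expected 124 mm, which fits the resting height.
- **Arm:** the tool force reads about zero, so it is touching nothing.

**Not exact:**
- **Off-centre along the axle:** the roller sits about 3 mm to the -y side. That is well inside the notches' support, so I left it.
- **Forces:** the fingers pressed briefly with about 40 N at the lever's stop. As the roller touched down, the wrist force reached about 50 N in z for a moment. I then eased off and released at about 7 N.
- **Tilt:** the tool had tilted by about 1.5 degrees while I worked.

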